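Screen bath balls from a sample bottle on a drain grid

ROBOT

A 7-joint arm with a two-finger parallel gripper is mounted at the origin on the work surface. World frame = base frame: x ahead of the robot, y to its left, z up, the work surface at z = 0. Lengths are in mm, angles in rad, forces in N, time in s.
With the tool pointing down it reaches from about 400 to 850 mm from the base axis. Payload 4.5 kg.
Tool frame: the origin (TCP) lies at the very end of the fingers, on their centre line; the grasp point (between the pads) lies manip.grip_depth behind it (manip.grip_depth is the distance from the TCP to the grasp point, in mm); z points along the fingers, y is the line along which they close (so a half turn about z gives the same grasp; the last joint's range is limited). The gripper opens to 88 mm and grips with 3 to 60 N. Pads are 18 mm wide; open, the fingers measure 123 mm over their backs; the gripper's body (75 mm by 187 mm) begins 45 mm behind the grasp point.
Start: joints at [-1.103, 0.689, -0.195, 1.565, 0.157, 0.902, -0.215], TCP at [262.685, 567.142, 238.743] pointing down, gripper open.
Joint ranges: [-3.01, 3.01], [-0.46, 2.08], [-1.47, 1.51], [0.13, 2.56], [-1, 4.14], [0.04, 2.09], [-2.66, 2.66]. Speed limits (rad/s): [2.57, 2.57, 3.14, 3.14, 3.14, 3.14, 3.14].

INTERFACE

Orientations are given as [roll, pitch, yaw] about the fixed x, y, z axes, in that order (R = Rz(yaw) Ry(pitch) Rx(roll)).
In Python, from station import manip gives the robot as it stands.
- The arm moves only by the tool servo_tool, never from a script. Its argument "commands" is a list of rows, each an object with "linear": the shift along the tool's x, y, z in m, a list of three; "turn": the turn about the tool's z in rad. In form: [{"linear": [x, y, z], "turn": turn}, ...]. A call has 1 to 12 rows; each row shifts and turns the commanded pose from where the row before left it, along the tool's axes as they then stand; what a row does not reach is not made up. A row lasts 1/8 s, in which the tool goes at most 62.5 mm and 10.7 degrees, less where a joint would pass 70% of its speed; a pose out of reach is approached as far as the arm can. A call with a gripper value outside its range is refused whole. "jaw" is the finger opening in m, from 0 to 0.0881, set as the call begins (left out, the last holds). The fingers move at their own pace and stop on an object; "squeeze" is the grip in N (left out, the last holds). Time passes only in rows, so rows that do not move let the fingers close. It gives the time, the measured TCP pose, the force, the opening and the grip force at its end, in the units of the state.
- manip.get_obs(): the state, without advancing time (a new reading comes with each control period).
- manip.grab_frame(name): name is "scene" or "top" or "wrist"; returns a dict with "img" (384x512x3 uint8, red, green, blue), "depth" (384x512 float32, mm along the optical axis (not along the pixel's ray), 0 where there is no reading), "fov_y" (degrees; the focal length in pixels is half the picture's height over the tangent of half this angle, whatever the lens; pixels are square), "cx", "cy" (the principal point, pixels), "pose" (4x4, takes a point from camera to world coordinates). Camera axes: x right, y down, z forward; pixel columns grow to the right and rows downward; lengths in mm; the calibration is good to about 2 mm. A picture is of the moment at which its call begins.
- manip.hand_in(): hands the job in; it is judged then, once.
Trained networks look in the newest picture that a camera, given by its name, has taken for a name from the list of things; names that differ only in an ending like _2 or _b are one class to them, and where a whole thing is asked for, a point or a joint stands for the part that bears it (a point fixed in the world has none). Each returns a list of dicts, best first, with "p" (0 to 1); they miss things now and then, are a little off and sometimes report something else, mostly with a low value. They report only what shows in the picture. A call takes as long as a camera call. They do not tell look-alikes from the thing itself.
- manip.search_frame(name, camera): "xyz" ([x, y, z] in mm, in world coordinates, good to about 4 mm: the middle of the surface that is visible of it).
- manip.trace(name, camera): "region" (384x512 bool, what is visible of it).
The state is a dict: "t": time; "joint_positions": joint angles; "joint_velocities": joint speeds; "effort": joint torques, N m; "tool_pos": TCP position; "tool_rot": TCP orientation; "wrist_force": force on the tool from outside, world axes, zero at the start; "wrist_torque": the same for the moment, N m; "grip_width": finger opening in mm; "gripper_force": force on a finger pad.
Only numpy, scipy, OpenCV 4.12 (cv2) and the standard library are available. Lean on these libraries where they do the work, as an engineer would, in place of code of your own. Each camera call takes 0.05 s, during which the arm holds its last target. There are 200 camera calls.

TASK

A sample bottle was fished out of the water bath together with some floating balls. Tip the scoop out onto the wire grid of the drain tub, without picking anything out of the scoop, so that all the balls drop through into the tub and the bottle stays on top. Stand the scoop flat on the bench again, then pick the bottle off the grid and lay it on its side flat in the empty shallow tray, without upsetting the other things on the bench.

Things in the scene. Friction and masses are not known exactly. Their poses are not given: they have to be found in the camera images.
- scoop: Loose steel scoop, 0.22 kg: flat pan 140 long (x) x 120 wide (y), walls 50 high, 4 thick at its back (-x) and sides, open at the mouth (+x). Floor 4 thick, rising 4 mm (10 degrees) over the last 25 mm to the mouth, so balls stay in while it is level. Origin: underside of the pan at its centre. Starts filled; the bottle slides out near 50 degrees of tilt.
- scoop_handle (a point): Point to grip on the scoop's black handle, a level bar 16 wide (y) x 22 high that leaves the back wall at x = -70 and ends at x = -185; this point is at x = -115, z = 47 in the scoop's frame, on the bar's centre line. Pinch across y from above.
- scoop_mouth (a point): Middle of the underside edge of the scoop's mouth, x = 70, z = 0 in the scoop's frame.
- bottle: Loose square plastic bottle, 100 long, body 50 x 50 in section and 78 long, white, with a round black cap 38 in diameter. About 0.09 kg. Origin: on its long axis, midway along its 100 mm length; x along the long axis towards the cap. It starts lying in the scoop along the scoop's axis. It cannot pass the grid.
- ball0: Loose white plastic ball 30 in diameter, 12 g; origin at its centre. Starts in the scoop. It passes easily through the grid.
- ball1: A second ball, the same.
- ball2: A third ball, the same.
- tub: Fixed grey open plastic tub 230 x 230 outside, walls 5 thick, rim 80 above the bench, with a wire grid fixed inside it: steel wires 6 thick, 44 apart both ways (openings 38 mm square), the top of the wires 70 above the bench, 10 below the rim. Origin: centre of its underside on the bench; x and y along its sides.
- tray: Fixed empty shallow grey tray, 130 (x) x 150 (y) outside, 25 high, walls and floor 4 thick. Origin: centre of its underside on the bench.
- vial_rack: Fixed white rack full of black-capped vials, 130 (x) x 150 (y), 68 high; a bystander that stands in the tray's other possible place. Origin: centre of its underside.
- beaker: Loose empty glass beaker, 68 wide, 90 high, a bystander; origin at the centre of its underside.
- reagent: Loose amber reagent bottle, 70 wide, 130 high, a bystander; origin at the centre of its underside.
- jar: Loose white jar, 60 wide, 70 high, a bystander; origin at the centre of its underside.
Things that resemble listed ones, but are neither listed nor needed, are in the scene too. Leave any blue look-alike of the tray alone.

How it is judged (in metres and radians):
On the way:
1. all three balls lie in the tub under the grid while the bottle rests on top of the grid, clear of the scoop (x of ball0 in the frame of tub between -0.112 and 0.112 m and y of ball0 in the frame of tub between -0.112 and 0.112 m and z of ball0 in the frame of tub between 0 and 0.06 m and x of ball1 in the frame of tub between -0.112 and 0.112 m and y of ball1 in the frame of tub between -0.112 and 0.112 m and z of ball1 in the frame of tub between 0 and 0.06 m and x of ball2 in the frame of tub between -0.112 and 0.112 m and y of ball2 in the frame of tub between -0.112 and 0.112 m and z of ball2 in the frame of tub between 0 and 0.06 m and x of bottle in the frame of tub between -0.11 and 0.11 m and y of bottle in the frame of tub between -0.11 and 0.11 m and z of bottle in the frame of tub between 0.075 and 0.13 m and linear speed of bottle below 0.05 m/s and contact force between bottle and tub above 0.2 N and contact force between bottle and scoop below 0.05 N), for 0.2 s.
At the end, for the whole second after the job is handed in: All three balls are in the tub below the grid; the bottle lies released and still in the shallow tray, its axis within 8 degrees of level, flat on its floor (centre less than 36 mm above the bench); the scoop stands released, flat on the bench (within 4.5 degrees and 8 mm) (x of ball0 in the frame of tub between -0.112 and 0.112 m and y of ball0 in the frame of tub between -0.112 and 0.112 m and z of ball0 in the frame of tub between 0 and 0.06 m and x of ball1 in the frame of tub between -0.112 and 0.112 m and y of ball1 in the frame of tub between -0.112 and 0.112 m and z of ball1 in the frame of tub between 0 and 0.06 m and x of ball2 in the frame of tub between -0.112 and 0.112 m and y of ball2 in the frame of tub between -0.112 and 0.112 m and z of ball2 in the frame of tub between 0 and 0.06 m and x of bottle in the frame of tray between -0.06 and 0.06 m and y of bottle in the frame of tray between -0.07 and 0.07 m and z of bottle in the frame of tray between 0.02 and 0.036 m and angle between bottle's own x axis and vertical between 1.43 and 1.71 rad and angle between scoop's own z axis and vertical below 0.08 rad and height (world z) of scoop between -0.005 and 0.008 m and linear speed of each of bottle, scoop below 0.03 m/s and contact force between the fingers and bottle below 0.1 N and contact force between the fingers and scoop below 0.1 N); the robot touches nothing.
It fails at once if the fingers take hold of the bottle before all the balls are through the grid (contact force between the fingers and bottle above 1 N and z of any of ball0, ball1, ball2 in the frame of tub above 0.065 m).
It fails at once if a ball is handled with the fingers (contact force between the fingers and ball0 above 1 N or contact force between the fingers and ball1 above 1 N or contact force between the fingers and ball2 above 1 N).
It fails at once if a bystander is knocked over or pushed more than 40 mm (distance of any of beaker, reagent, jar from where it was at the start of the episode above 0.04 m or angle between any of beaker, reagent, jar's own z axis and vertical above 0.5 rad).
It also fails if it takes over 69 s, if anything falls off the work surface, if the arm or the gripper's body presses on something with over 40 N, if the wrist force passes 120 N, or if a joint passes its speed limit or range.

## Working session

There is one attempt and no reset: what is moved stays moved. The work goes in short steps, Python scripts to look and compute and a tool call to move; the robot and the scene stay as the last step left them, time stands still between calls to the robot, and variables do not carry over. Pictures are saved under pics/ and viewed, at most 13 in all, crops included, and the job is handed in when it is done.

Besides the shell and the picture viewer there is one more tool, called after "Request:" as a command line: name --argument value ..., lists and objects as JSON in quotes. servo_tool: Moves the arm, as the interface text tells. Its arguments: {"type":"object","properties":{"commands":{"type":"array"},"jaw":{"type":"number"},"squeeze":{"type":"number"}},"required":["commands"]}

```bash
mkdir -p pics; ls
cat > h.py <<'E'
import numpy as np, cv2
from station import manip
def f(n): return manip.grab_frame(n)
def pts(fr):
    d=fr["depth"].astype(float);h,w=d.shape;fl=h/2/np.tan(np.radians(fr["fov_y"])/2)
    v,u=np.mgrid[:h,:w];P=np.stack([(u-fr["cx"])/fl*d,(v-fr["cy"])/fl*d,d],-1)
    T=np.array(fr["pose"]);return P@T[:3,:3].T+T[:3,3]
def proj(fr,p):
    T=np.linalg.inv(np.array(fr["pose"]));q=T[:3,:3]@np.array(p)+T[:3,3];fl=192/np.tan(np.radians(fr["fov_y"])/2)
    return (q[:2]/q[2]*fl+[fr["cx"],fr["cy"]]).round().astype(int)
def save(fr,n): cv2.imwrite("pics/"+n+".png",cv2.cvtColor(fr["img"],cv2.COLOR_RGB2BGR))
E
python3 - <<'E'
from h import *
print(manip.grip_depth, {k:np.round(v,3).tolist() for k,v in manip.get_obs().items()})
for c in ["scene","top"]:
    fr=f(c); save(fr,c+"0"); np.savez("/tmp/"+c+".npz",P=pts(fr),img=fr["img"])
    for n in ["scoop","scoop_handle","scoop_mouth","bottle","ball0","tub","tray","vial_rack","beaker","reagent","jar"]:
        for r in manip.search_frame(n,c): 
            if r["p"]>.2: print(c,n,round(r["p"],2),np.round(r["xyz"]).tolist(),proj(fr,r["xyz"]))
E
```

```text
pics
18.700000000000003 {'t': 0.0, 'joint_positions': [-1.103, 0.69, -0.194, 1.566, 0.157, 0.903, -0.215], 'joint_velocities': [-0.0, 0.0, -0.001, 0.001, 0.001, -0.0, -0.0], 'effort': [0.0, -52.756, -1.266, -15.343, -0.052, 0.006, 0.0], 'tool_pos': [262.477, 566.508, 237.916], 'tool_rot': [-3.14, 0.0, 2.708], 'wrist_force': [0.42, -0.492, 0.11], 'wrist_torque': [-0.02, -0.035, -0.003], 'gripper_force': 0.0, 'grip_width': 87.552}
scene scoop 0.57 [498.0, -249.0, 28.0] [194 161]
scene scoop_handle 0.76 [492.0, -253.0, 32.0] [194 158]
scene scoop_mouth 0.91 [494.0, -254.0, 30.0] [194 159]
scene bottle 0.71 [506.0, -247.0, 51.0] [193 159]
scene ball0 0.54 [462.0, -299.0, 29.0] [187 147]
scene ball0 0.54 [442.0, -234.0, 30.0] [207 150]
scene ball0 0.46 [448.0, -260.0, 30.0] [199 148]
scene tub 0.75 [502.0, 133.0, 19.0] [300 210]
scene tub 0.37 [497.0, -249.0, 29.0] [195 161]
scene tray 0.92 [653.0, -227.0, 9.0] [176 203]
scene tray 0.75 [261.0, -435.0, 0.0] [185  98]
scene vial_rack 0.92 [472.0, 364.0, 52.0] [376 229]
scene beaker 0.63 [782.0, -61.0, 55.0] [199 253]
scene reagent 0.73 [72
[... 228 characters left out ...]
andle 0.78 [471.0, -258.0, 7.0] [348 216]
top scoop_mouth 0.71 [468.0, -255.0, 3.0] [347 217]
top bottle 0.64 [501.0, -256.0, 56.0] [350 204]
top bottle 0.46 [649.0, -225.0, 10.0] [334 155]
top ball0 0.63 [451.0, -303.0, 34.0] [366 222]
top ball0 0.59 [432.0, -238.0, 29.0] [343 230]
top ball0 0.57 [445.0, -268.0, 29.0] [354 225]
top tub 0.8 [512.0, 144.0, 4.0] [207 205]
top tray 0.91 [261.0, -435.0, 3.0] [415 291]
top tray 0.84 [648.0, -229.0, 8.0] [335 155]
top vial_rack 0.37 [455.0, -301.0, 32.0] [365 221]
top beaker 0.94 [803.0, -60.0, 48.0] [276 100]
top beaker 0.36 [468.0, -257.0, -0.0] [347 218]
top reagent 0.73 [691.0, 324.0, 91.0] [137 137]
top jar 0.58 [327.0, 256.0, 68.0] [162 272]
```

View pics/scene0.png

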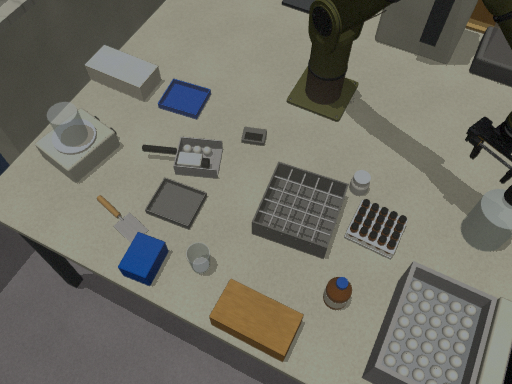

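View pics/top0.png

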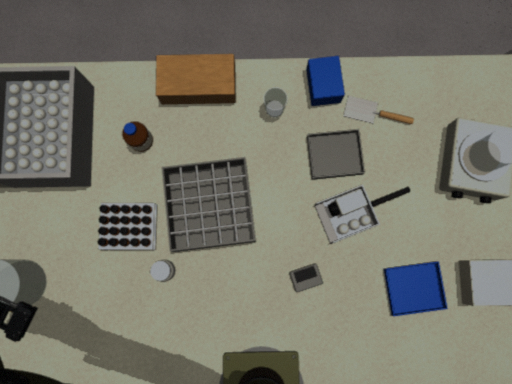

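The scene picture shows the scoop at (200,158) with its handle to the left, the tub at (300,207), the grey tray at (177,203), and a blue tray look-alike at (185,98). In the top picture the scoop is at (347,215) with its handle running to (408,190) and the mouth facing the tub at (207,205). The grey tray is at (335,155), and the blue one at (415,290).

Candidates that could be confused:
- **Scoop:** pan at top (347,215), against the orange-handled trowel at (375,112). I choose the pan with the black handle.
- **Tray:** grey at (335,155), against blue at (415,290). I choose grey.
- **Tub:** wire grid at (207,205), against the ball crate at (40,130). I choose the wire grid.

Run:
```python
from h import *
d=np.load("/tmp/top.npz");P,img=d["P"],d["img"]
cv2.imwrite("pics/crop0.png",cv2.resize(cv2.cvtColor(img[115:285,280:450],cv2.COLOR_RGB2BGR),None,fx=3.5,fy=3.5,interpolation=cv2.INTER_CUBIC))
def rect(m,n):
    q=P[m][:,:2].astype(np.float32);(c,s,a)=cv2.minAreaRect(q);print(n,len(q),np.round(c,1),np.round(s,1),round(a,1))
X,Y,Z=P[...,0],P[...,1],P[...,2]
box=lambda x0,x1,y0,y1,z0,z1:(X>x0)&(X<x1)&(Y>y0)&(Y<y1)&(Z>z0)&(Z<z1)
print("table z",np.median(Z[box(560,600,-100,-50,-50,50)]))
rect(box(380,640,0,290,74,90),"tub rim")
rect(box(380,640,0,290,64,90),"tub grid+rim")
rect(box(575,740,-310,-140,15,35),"tray")
rect(box(380,600,-340,-170,40,53),"scoopwalls")
h=box(440,620,-480,-325,40,70)&(img.max(-1)<70)
rect(h,"handle"); print(np.median(Z[h]))
h2=box(440,620,-480,-325,20,80); rect(h2,"handle2"); 
q=P[h2]; i=[q[:,1].argmin(),q[:,1].argmax()]; print(q[i].round())
v=cv2.fitLine(q[:,:2].astype(np.float32),cv2.DIST_HUBER,0,.01,.01).ravel(); print(v)
```

```text
table z -0.18242424711183958
tub rim 708 [508.  131.3] [230.4 230.7] 6.0
tub grid+rim 2093 [509.  131.2] [232.2 231.1] 6.0
tray 370 [ 652.5 -228.9] [131.2 152.1] 4.8
scoopwalls 565 [ 479.7 -258. ] [120.2 158.1] 20.5
handle 200 [ 521.3 -371.1] [ 14.9 102.2] 20.5
57.30254030935589
handle2 254 [ 507.7 -359.9] [ 53.  136.9] 45.0
[[ 534. -424.   52.]
 [ 498. -325.   62.]]
[ 4.4836548e-01 -8.9385033e-01  5.2109747e+02 -3.7375671e+02]
```

View pics/crop0.png

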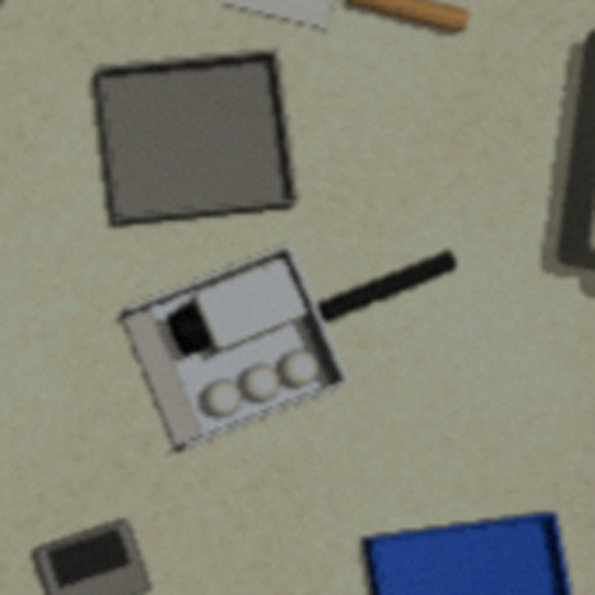

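Request:
servo_tool --commands '[{"linear": [-0.0483,-0.0311,0],"turn": 0},{"linear": [-0.0483,-0.0311,0],"turn": 0},{"linear": [-0.0483,-0.0311,0],"turn": 0},{"linear": [-0.0483,-0.0311,0],"turn": 0},{"linear": [-0.0483,-0.0311,0],"turn": 0},{"linear": [-0.0483,-0.0311,0],"turn": 0},{"linear": [-0.0483,-0.0311,0],"turn": 0},{"linear": [-0.0483,-0.0311,0],"turn": 0},{"linear": [-0.0483,-0.0311,0],"turn": 0},{"linear": [0,0,0],"turn": 0.156},{"linear": [0,0,0],"turn": 0.156},{"linear": [0,0,0],"turn": 0.156}]' --jaw 0.06

```text
t: 2.7
tool_pos: [539.6, 130.3, 238.7]
tool_rot: [3.141, -0.0, 2.234]
wrist_force: [-0.1, -0.7, -0.5]
grip_width: 59.6
gripper_force: 0.0
```

```bash
cat > go.py <<'E'
import sys; from h import *
# usage: go.py x y z yawdeg -> shift in tool frame at present yaw, turn needed
o=manip.get_obs(); t=np.array(list(map(float,sys.argv[1:4]))); y=o["tool_rot"][2]
d=t-o["tool_pos"]; c,s=np.cos(y),np.sin(y)
print("t",o["t"],"pos",np.round(o["tool_pos"],1),"rot",np.round(o["tool_rot"],3),"w",round(o["grip_width"],1),"F",np.round(o["wrist_force"],1),"T",np.round(o["wrist_torque"],2))
w=np.radians(float(sys.argv[4])) if len(sys.argv)>4 else y
def sh(y): c,s=np.cos(y),np.sin(y); return np.round([c*d[0]+s*d[1],s*d[0]-c*d[1],-d[2]],1)
print("linear mm now",sh(y),"after turn",sh(w),"turn",round(-((w-y+np.pi)%(2*np.pi)-np.pi),4))
E
python3 go.py 507.7 -333.7 120 110.5
```

```text
t 2.7 pos [539.6 130.3 238.7] rot [ 3.141 -0.     2.234] w 59.6 F [-0.1 -0.7 -0.5] T [ 0.02  0.03 -0.03]
linear mm now [-345.9 -310.9  118.7] after turn [-423.4 -192.4  118.7] turn 0.3056
```

Request:
servo_tool --commands '[{"linear": [0,0,0],"turn": 0.153},{"linear": [0,0,0],"turn": 0.153},{"linear": [-0.047,-0.0214,0.0132],"turn": 0},{"linear": [-0.047,-0.0214,0.0132],"turn": 0},{"linear": [-0.047,-0.0214,0.0132],"turn": 0},{"linear": [-0.047,-0.0214,0.0132],"turn": 0},{"linear": [-0.047,-0.0214,0.0132],"turn": 0},{"linear": [-0.047,-0.0214,0.0132],"turn": 0},{"linear": [-0.047,-0.0214,0.0132],"turn": 0},{"linear": [-0.047,-0.0214,0.0132],"turn": 0},{"linear": [-0.047,-0.0214,0.0132],"turn": 0},{"linear": [0,0,0],"turn": 0}]'

```text
t: 4.2
tool_pos: [507.0, -339.4, 118.8]
tool_rot: [-3.139, 0.002, 1.925]
wrist_force: [-0.0, 0.7, 0.8]
grip_width: 60.5
gripper_force: 0.0
```

```bash
python3 go.py 507.7 -333.7 28.3 110.5
python3 - <<'E'
from h import *
fr=f("wrist");save(fr,"w1");P=pts(fr);X,Y,Z=P[...,0],P[...,1],P[...,2];img=fr["img"]
h=(Z>45)&(Z<66)&(img.max(-1)<80)&(Y<-320)&(X>470)&(X<570)
q=P[h];print(len(q),np.median(q[:,2]),cv2.minAreaRect(q[:,:2].astype(np.float32)))
print(cv2.fitLine(q[:,:2].astype(np.float32),cv2.DIST_HUBER,0,.01,.01).ravel())
E
```

```text
t 4.2 pos [ 507.  -339.4  118.8] rot [-3.139e+00  2.000e-03  1.925e+00] w 60.5 F [-0.   0.7  0.8] T [ 0.01 -0.01 -0.  ]
linear mm now [ 5.1  2.6 90.5] after turn [ 5.1  2.7 90.5] turn -0.0032
2380 57.564866004650156 ((516.7506713867188, -362.2238464355469), (15.005002975463867, 95.58548736572266), 20.749755859375)
[ 3.6354592e-01 -9.3157625e-01  5.1562476e+02 -3.5999008e+02]
```

View pics/w1.png

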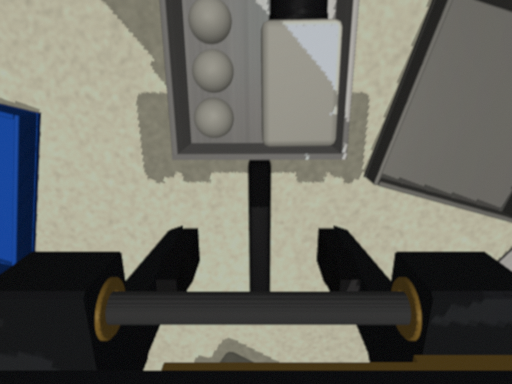

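The wrist picture shows the black handle centred between the fingers at (260,225), with the back wall at row 155. The bottle is at (300,85) and the three balls at (212,20–118). The grasp is lined up.

Request:
servo_tool --commands '[{"linear": [0.003,0.001,0.03],"turn": 0},{"linear": [0,0,0.03],"turn": 0},{"linear": [0,0,0.03],"turn": 0},{"linear": [0,0,0],"turn": 0},{"linear": [0,0,0],"turn": 0}]' --jaw 0.06

```text
t: 4.88
tool_pos: [510.7, -329.4, 31.0]
tool_rot: [3.14, 0.001, 1.935]
wrist_force: [-0.2, -0.2, -0.4]
grip_width: 59.9
gripper_force: 0.0
```

```bash
python3 go.py 505.8 -333.7 28.3 110.5
```

```text
t 4.875 pos [ 510.7 -329.4   31. ] rot [3.140e+00 1.000e-03 1.935e+00] w 59.9 F [-0.2 -0.2 -0.4] T [-0.09  0.03 -0.02]
linear mm now [-2.3 -6.1  2.7] after turn [-2.3 -6.   2.7] turn 0.0065
```

Request:
servo_tool --commands '[{"linear": [-0.003,-0.005,0.0025],"turn": 0},{"linear": [0,0,0],"turn": 0},{"linear": [0,0,0],"turn": 0}]'

```text
t: 5.25
tool_pos: [506.0, -335.1, 27.8]
tool_rot: [3.141, 0.001, 1.933]
wrist_force: [-0.5, -0.2, 0.1]
grip_width: 60.0
gripper_force: 0.0
```

```bash
python3 go.py 505.8 -333.7 28.3 110.5
```

```text
t 5.25 pos [ 506.  -335.1   27.8] rot [3.141e+00 1.000e-03 1.933e+00] w 60.0 F [-0.5 -0.2  0.1] T [-0.08  0.08  0.01]
linear mm now [ 1.4  0.3 -0.5] after turn [ 1.4  0.3 -0.5] turn 0.0048
```

Good; close hard and lift a little to see whether it stays level.

Request:
servo_tool --commands '[{"linear": [0,0,0],"turn": 0},{"linear": [0,0,0],"turn": 0},{"linear": [0,0,0],"turn": 0},{"linear": [0,0,0],"turn": 0},{"linear": [0,0,0],"turn": 0},{"linear": [0,0,-0.005],"turn": 0},{"linear": [0,0,-0.01],"turn": 0},{"linear": [0,0,-0.01],"turn": 0},{"linear": [0,0,0],"turn": 0}]' --jaw 0 --squeeze 60

```text
t: 6.38
tool_pos: [506.6, -335.3, 53.6]
tool_rot: [3.14, 0.002, 1.934]
wrist_force: [-0.6, -0.4, -4.1]
grip_width: 15.2
gripper_force: 60.0
```

```bash
python3 go.py 505.8 -333.7 28.3 110.5
cat > tilt.py <<'E'
from h import *
# scoop pitch from wall-top heights seen by top camera: fit plane to wall tops in window around grip
import sys
o=manip.get_obs(); fw=np.array([np.cos(o["tool_rot"][2]),np.sin(o["tool_rot"][2])]); g=np.array(o["tool_pos"]); off=float(sys.argv[1])
fr=f("top");P=pts(fr)
r=(P[...,:2]-g[:2]); a=r@fw; b=r@np.array([-fw[1],fw[0]])
for lo in range(0,170,15):
    m=(a>lo)&(a<lo+15)&(abs(abs(b)-58)<4)&(P[...,2]>8)
    if m.sum()>2: print(lo+7-off, m.sum(), np.percentile(P[...,2][m],[70,90]).round(1))
E
python3 tilt.py 92
```

```text
t 6.375 pos [ 506.6 -335.3   53.6] rot [3.140e+00 2.000e-03 1.934e+00] w 15.2 F [-0.6 -0.4 -4.1] T [-0.29 -0.05 -0.08]
linear mm now [ 1.8 -0.2 25.3] after turn [ 1.8 -0.2 25.3] turn 0.0051
-85.0 31 [390.9 399.8]
-70.0 63 [157.1 483.9]
-55.0 39 [596.9 608. ]
-40.0 45 [625.7 635.4]
-25.0 48 [649.3 655.9]
-10.0 51 [668.9 676.5]
5.0 40 [677.6 704.8]
20.0 63 [720.9 727.9]
35.0 93 [733.2 734.5]
50.0 194 [725.2 734.7]
65.0 82 [673.9 694.1]
```

```bash
sed -i 's/f("top")/f(sys.argv[2])/; s/>8)/>8)\&(P[...,2]<g[2]+45)/' tilt.py; python3 tilt.py 92 wrist; echo; python3 tilt.py 92 scene
```

```text
-70.0 731 [74.7 75.3]
-55.0 2255 [73.4 74.9]
-40.0 2455 [73.2 74.5]
-25.0 2721 [72.8 74.2]
-10.0 2998 [72.5 73.9]
5.0 3328 [72.1 73.5]
20.0 867 [58.5 68.7]

-70.0 20 [72.6 74. ]
-55.0 36 [72. 75.]
-40.0 38 [66.6 74.2]
-25.0 35 [70.2 72.8]
-10.0 37 [65.4 71.3]
5.0 32 [69.5 72.9]
20.0 28 [64.7 67.6]
35.0 32 [61.8 70.7]
50.0 33 [59.9 67.5]
65.0 28 [61.2 71.1]
```

Request:
servo_tool --commands '[{"linear": [0,0,-0.01],"turn": 0},{"linear": [0,0,-0.02],"turn": 0},{"linear": [0,0,-0.025],"turn": 0},{"linear": [0,0,-0.02],"turn": 0},{"linear": [0,0,-0.015],"turn": 0},{"linear": [0,0,0],"turn": 0.04},{"linear": [0,0,0],"turn": 0.06},{"linear": [0,0,0],"turn": 0.06},{"linear": [0,0,0],"turn": 0.06},{"linear": [0,0,0],"turn": 0.034},{"linear": [0,0,0],"turn": 0}]'

```text
t: 7.9
tool_pos: [505.6, -334.6, 142.0]
tool_rot: [-3.141, -0.0, 1.68]
wrist_force: [0.2, -0.0, -3.4]
grip_width: 15.4
gripper_force: 60.0
```

```bash
python3 go.py 507.1 1.4 140 96;  python3 tilt.py 92 wrist
python3 - <<'E'
from h import *
o=manip.get_obs(); yw=o["tool_rot"][2]; fw=np.array([np.cos(yw),np.sin(yw)]); g=np.array(o["tool_pos"])
fr=f("wrist");P=pts(fr);r=P[...,:2]-g[:2];a=r@fw;b=r@np.array([-fw[1],fw[0]]);z=P[...,2]-g[2]
for b0 in (-45,-30,30,45):
    m=(abs(b-b0)<3)&(abs(z-22)<3)&(a<60); print(b0,m.sum(),np.percentile(a[m],[3,50,90]).round(1))
m=(z>15)&(z<25)&(a>25)&(a<80); print(np.percentile(b[m],[1,99]))
for n in ["ball0","bottle"]:
  for q in manip.search_frame(n,"wrist"): print(n,round(q["p"],2),np.round(q["xyz"]))
E
```

```text
t 7.9 pos [ 505.6 -334.6  142. ] rot [-3.141 -0.     1.68 ] w 15.4 F [ 0.2 -0.  -3.4] T [-0.35  0.02 -0.04]
linear mm now [333.8  38.    2. ] after turn [334.   36.6   2. ] turn 0.0044
-70.0 734 [163.5 164.3]
-55.0 2269 [162.4 163.8]
-40.0 2389 [162.2 163.5]
-25.0 2730 [161.8 163.1]
-10.0 3002 [161.5 162.9]
5.0 3277 [161.2 162.6]
20.0 876 [147.7 158. ]
-45 497 [24.7 40.5 57.5]
-30 451 [24.6 36.5 57.1]
30 156 [24.7 27.1 28.5]
45 158 [24.7 27.1 28.5]
[-59.19495171  59.15260133]
ball0 0.74 [ 465. -285.  143.]
ball0 0.69 [ 461. -247.  143.]
bottle 0.95 [ 521. -258.  166.]
```

Request:
servo_tool --commands '[{"linear": [0.01,0.0032,0],"turn": 0},{"linear": [0.017,0.0032,0],"turn": 0},{"linear": [0.023,0.0032,0],"turn": 0},{"linear": [0.026,0.0032,0],"turn": 0},{"linear": [0.026,0.0032,0],"turn": 0},{"linear": [0.026,0.0032,0],"turn": 0},{"linear": [0.026,0.0032,0],"turn": 0},{"linear": [0.026,0.0032,0],"turn": 0},{"linear": [0.026,0.0032,0],"turn": 0},{"linear": [0.026,0.0032,0],"turn": 0},{"linear": [0.026,0.0032,0],"turn": 0},{"linear": [0.026,0.0032,0],"turn": 0}]'

```text
t: 9.6
tool_pos: [512.7, -45.7, 142.6]
tool_rot: [-3.142, -0.001, 1.682]
wrist_force: [-0.0, 0.0, -2.3]
grip_width: 15.0
gripper_force: 60.0
```

Request:
servo_tool --commands '[{"linear": [0.02,0,0],"turn": 0.004},{"linear": [0.014,0,0],"turn": 0},{"linear": [0.008,0,0],"turn": 0},{"linear": [0.005,0,0],"turn": 0},{"linear": [0,0,0],"turn": 0},{"linear": [0,0,0],"turn": 0}]'

```text
t: 10.35
tool_pos: [508.2, -2.4, 142.4]
tool_rot: [3.142, 0.0, 1.675]
wrist_force: [0.0, -0.3, -3.6]
grip_width: 15.3
gripper_force: 60.0
```

```bash
python3 go.py 507.4 -1.2 99 96
python3 - <<'E'
from h import *
fr=f("wrist");save(fr,"w2")
for n in ["ball0","bottle"]:
  for q in manip.search_frame(n,"wrist"): print(n,round(q["p"],2),np.round(q["xyz"]))
E
```

```text
t 10.35 pos [508.2  -2.4 142.4] rot [3.142 0.    1.675] w 15.3 F [ 0.  -0.3 -3.6] T [-0.34  0.03  0.  ]
linear mm now [ 1.2 -0.7 43.4] after turn [ 1.2 -0.7 43.4] turn -0.0009
ball0 0.98 [462.  96. 142.]
ball0 0.79 [465.  72. 142.]
bottle 0.85 [526.  75. 168.]
```

View pics/w2.png

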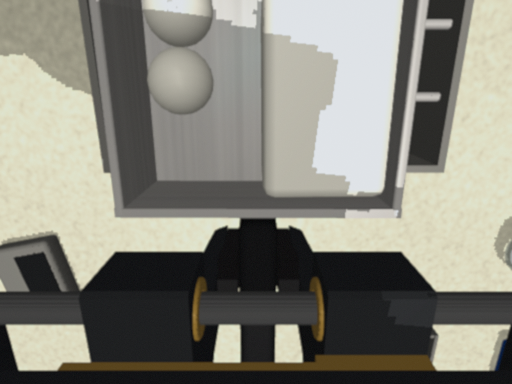

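The wrist view shows the back wall at row 210, the balls still in at (180,80) and (180,25), and the bottle at (325,100). The tub's walls show on both sides. I nudge 3 mm forward and lower onto the grid.

Request:
servo_tool --commands '[{"linear": [0.004,0,0.008],"turn": 0},{"linear": [0,0,0.012],"turn": 0},{"linear": [0,0,0.012],"turn": 0},{"linear": [0,0,0.007],"turn": 0},{"linear": [0,0,0.004],"turn": 0},{"linear": [0,0,0],"turn": 0},{"linear": [0,0,0],"turn": 0}]'

```text
t: 11.38
tool_pos: [507.9, 2.5, 99.7]
tool_rot: [3.141, -0.0, 1.676]
wrist_force: [0.1, 0.6, -3.0]
grip_width: 15.1
gripper_force: 60.0
```

```bash
python3 go.py 507.4 1.8 99 96
```

```text
t 11.375 pos [507.9   2.5  99.7] rot [ 3.141 -0.     1.676] w 15.1 F [ 0.1  0.6 -3. ] T [-0.23  0.07  0.08]
linear mm now [-0.7 -0.5  0.7] after turn [-0.7 -0.5  0.7] turn 0.0004
```

Request:
servo_tool --commands '[{"linear": [0,0,0.002],"turn": 0},{"linear": [0,0,0.001],"turn": 0},{"linear": [0,0,0],"turn": 0}]'

```text
t: 11.75
tool_pos: [508.1, 2.1, 97.1]
tool_rot: [3.141, 0.0, 1.675]
wrist_force: [-1.3, -1.6, 4.6]
grip_width: 15.2
gripper_force: 60.0
```

Request:
servo_tool --commands '[{"linear": [0,0,0],"turn": 0},{"linear": [0,0,0],"turn": 0},{"linear": [0,0,0],"turn": 0},{"linear": [-0.02,0,0],"turn": 0},{"linear": [-0.03,0,0],"turn": 0},{"linear": [-0.027,0,0],"turn": 0},{"linear": [0,0,0],"turn": 0}]' --jaw 0.045

```text
t: 12.62
tool_pos: [515.9, -76.7, 96.4]
tool_rot: [3.141, 0.001, 1.671]
wrist_force: [0.0, -0.6, -0.1]
grip_width: 45.1
gripper_force: 0.0
```

```bash
python3 go.py 515.4 -75 97 96
python3 - <<'E'
from h import *
o=manip.get_obs(); yw=np.radians(96); fw=np.array([np.cos(yw),np.sin(yw)]); g=np.array(o["tool_pos"])
fr=f("wrist");save(fr,"w3");P=pts(fr);r=P[...,:2]-g[:2];a=r@fw;b=r@np.array([-fw[1],fw[0]]);z=P[...,2]
m=(abs(z-127)<5)&(abs(b)<14)&(a>15)&(a<95)&(fr["img"].max(-1)<90); print(m.sum(),"handle b",np.percentile(b[m],[3,97]),"z",np.median(z[m]))
m=(abs(abs(b)-40)<15)&(abs(z-120)<4)&(a>70)&(a<120);print("wall a",np.percentile(a[m],[3]),np.percentile(z[m],[50,95]))
for n in ["ball0","bottle"]:
  for q in manip.search_frame(n,"wrist"): print(n,round(q["p"],2),np.round(q["xyz"]))
E
```

```text
t 12.625 pos [515.9 -76.7  96.4] rot [3.141e+00 1.000e-03 1.671e+00] w 45.1 F [ 0.  -0.6 -0.1] T [-0.03  0.08 -0.04]
linear mm now [ 1.7 -0.3 -0.6] after turn [ 1.7 -0.3 -0.6] turn -0.004
9242 handle b [-7.65305922  6.86941966] z 127.54796482081888
wall a [103.1195557] [119.50444605 120.89204422]
```

View pics/w3.png

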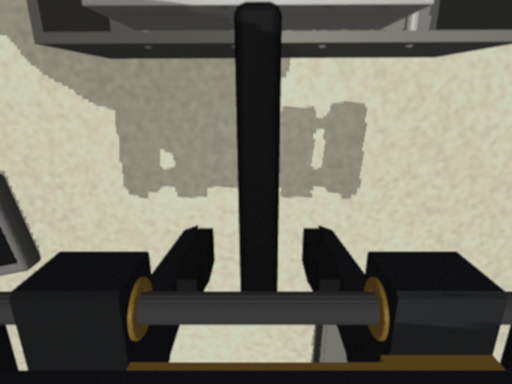

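The handle runs straight between the fingers at (258,200), and its back wall is 103 mm ahead, so the grip is at x = -173. The wall top at 120 mm shows the scoop flat on the grid. Next I pinch lightly so the handle can pivot, tilt about 7.5 degrees on the mouth edge, then draw back 46 mm.

Request:
servo_tool --commands '[{"linear": [0,0,0],"turn": -0.004},{"linear": [0,0,0],"turn": 0},{"linear": [0,0,0],"turn": 0},{"linear": [0,0,0],"turn": 0},{"linear": [0.002,0,-0.008],"turn": 0},{"linear": [0.002,0,-0.008],"turn": 0},{"linear": [0.002,0,-0.008],"turn": 0},{"linear": [0.002,0,-0.008],"turn": 0},{"linear": [0,0,0],"turn": 0}]' --jaw 0 --squeeze 15

```text
t: 13.9
tool_pos: [515.3, -65.8, 129.1]
tool_rot: [3.14, -0.0, 1.68]
wrist_force: [-0.6, 0.2, -1.0]
grip_width: 15.4
gripper_force: 15.0
```

```bash
python3 go.py 515.4 -69 130 96
cat > pitch.py <<'E'
from h import *
import sys
# pitch of the scoop from handle-bar top + wall-top points in a camera, in the grip's vertical plane
o=manip.get_obs(); yw=np.radians(96); fw=np.array([np.cos(yw),np.sin(yw)]); g=np.array(o["tool_pos"])
for cam in sys.argv[1:]:
    fr=f(cam);P=pts(fr);r=P[...,:2]-g[:2];a=r@fw;b=r@np.array([-fw[1],fw[0]]);z=P[...,2]-g[2]
    m=(abs(b)<6)&(a>16)&(a<95)&(z>-170)&(fr["img"].max(-1)<90)&(z<40)
    if m.sum()>9:
        v=cv2.fitLine(np.c_[a[m],z[m]].astype(np.float32),cv2.DIST_HUBER,0,.01,.01).ravel(); print(cam,m.sum(),"pitch deg",np.degrees(np.arctan(-v[1]/v[0])).round(1))
    for n in ["ball0","bottle"]:
        for q in manip.search_frame(n,cam):
            if q["p"]>.3:
                d=np.array(q["xyz"])-[508.5,131.3,0]; print(n,round(q["p"],2),"tub",np.round([fw[1]*d[0]-fw[0]*d[1],fw@d[:2],d[2]]))
E
python3 pitch.py wrist top
```

```text
t 13.9 pos [515.3 -65.8 129.1] rot [ 3.14 -0.    1.68] w 15.4 F [-0.6  0.2 -1. ] T [-0.06  0.08 -0.01]
linear mm now [-3.2 -0.2 -0.9] after turn [-3.2 -0.2 -0.9] turn 0.0049
wrist 6471 pitch deg 8.0
top 46 pitch deg 5.5
ball0 0.66 tub [-51. -20. 109.]
ball0 0.64 tub [-51.  11.  99.]
ball0 0.59 tub [-51. -50. 111.]
bottle 0.92 tub [  8. -50. 132.]
```

Request:
servo_tool --commands '[{"linear": [-0.005,0,0],"turn": 0},{"linear": [-0.008,0,0],"turn": 0},{"linear": [-0.01,0,0],"turn": 0},{"linear": [-0.01,0,0],"turn": 0},{"linear": [-0.008,0,0],"turn": 0},{"linear": [-0.005,0,0],"turn": 0},{"linear": [0,0,0],"turn": 0}]'

```text
t: 15.08
tool_pos: [520.1, -113.1, 128.5]
tool_rot: [3.141, 0.001, 1.679]
wrist_force: [0.2, -2.4, -0.5]
grip_width: 15.7
gripper_force: 15.0
```

```bash
python3 go.py 515.4 -69 130 96; python3 pitch.py wrist top
```

```text
t 15.075 pos [ 520.1 -113.1  128.5] rot [3.141e+00 1.000e-03 1.679e+00] w 15.7 F [ 0.2 -2.4 -0.5] T [-0.43  0.04  0.03]
linear mm now [44.4  0.1 -1.5] after turn [44.4 -0.1 -1.5] turn 0.0031
wrist 6468 pitch deg 7.8
bottle 0.76 tub [  11. -133.  128.]
top 126 pitch deg 8.7
ball0 0.68 tub [-53. -63. 110.]
ball0 0.53 tub [-49. -36. 101.]
bottle 0.62 tub [  8. -96. 134.]
```

Request:
servo_tool --commands '[{"linear": [0.0026,0,-0.0071],"turn": 0},{"linear": [0.0026,0,-0.0071],"turn": 0},{"linear": [0.0035,0,-0.0079],"turn": 0},{"linear": [0.0036,0,-0.0079],"turn": 0},{"linear": [0.0051,0,-0.0095],"turn": 0},{"linear": [0.0052,0,-0.0095],"turn": 0},{"linear": [0,0,0],"turn": 0},{"linear": [0,0,0],"turn": 0},{"linear": [0.0059,0,-0.009],"turn": 0},{"linear": [0.0059,0,-0.009],"turn": 0},{"linear": [0,0,0],"turn": 0},{"linear": [0,0,0],"turn": 0}]'

```text
t: 16.88
tool_pos: [516.1, -77.4, 195.4]
tool_rot: [3.142, -0.0, 1.68]
wrist_force: [0.4, -1.0, -1.4]
grip_width: 15.7
gripper_force: 15.0
```

```bash
python3 go.py 515.4 -69 130 96; python3 pitch.py wrist top scene
```

```text
t 16.875 pos [516.1 -77.4 195.4] rot [ 3.142 -0.     1.68 ] w 15.7 F [ 0.4 -1.  -1.4] T [-0.05 -0.01 -0.02]
linear mm now [ 8.4  0.2 65.4] after turn [ 8.4  0.1 65.4] turn 0.0047
wrist 5243 pitch deg 25.5
bottle 0.7 tub [ 11. -98. 168.]
top 151 pitch deg 27.9
ball0 0.59 tub [-29.  95.  30.]
bottle 0.89 tub [  7. -75. 155.]
bottle 0.52 tub [-169.  143.   68.]
scene 89 pitch deg 26.7
ball0 0.42 tub [-21. 101.  31.]
bottle 0.73 tub [ 16. -66. 154.]
bottle 0.47 tub [-19. -74. 123.]
```

Request:
servo_tool --commands '[{"linear": [0.0037,0,-0.0084],"turn": 0},{"linear": [0.0037,0,-0.0085],"turn": 0},{"linear": [0.0043,0,-0.0078],"turn": 0},{"linear": [0.0043,0,-0.0079],"turn": 0},{"linear": [0.005,0,-0.0071],"turn": 0},{"linear": [0.005,0,-0.0072],"turn": 0},{"linear": [0.0055,0,-0.0064],"turn": 0},{"linear": [0.0055,0,-0.0065],"turn": 0},{"linear": [0,0,0],"turn": 0},{"linear": [0,0,0],"turn": 0}]'

```text
t: 18.58
tool_pos: [512.2, -41.3, 255.2]
tool_rot: [3.141, 0.0, 1.679]
wrist_force: [-0.3, -0.8, -1.3]
grip_width: 15.7
gripper_force: 15.0
```

```bash
python3 go.py 515.4 -69 130 96; python3 pitch.py wrist top scene
```

```text
t 18.575 pos [512.2 -41.3 255.2] rot [3.141 0.    1.679] w 15.7 F [-0.3 -0.8 -1.3] T [-0.22  0.12 -0.  ]
linear mm now [-27.9   0.2 125.2] after turn [-27.9   0.3 125.2] turn 0.0039
wrist 3857 pitch deg 45.9
ball0 0.68 tub [-43. -13.  32.]
bottle 0.91 tub [ 10. -53. 154.]
top 122 pitch deg 74.0
ball0 0.57 tub [88. 59. 33.]
ball0 0.55 tub [-31.  98.  32.]
bottle 0.58 tub [  3. -39. 134.]
bottle 0.33 tub [-31.  96.  31.]
scene 95 pitch deg 68.3
ball0 0.49 tub [-13. 237.  57.]
bottle 0.73 tub [ 16. -20. 136.]
```

All three balls are in the tub under the grid. I keep tilting until the bottle slides.

Request:
servo_tool --commands '[{"linear": [0.0092,0,-0.0056],"turn": 0},{"linear": [0.0092,0,-0.0056],"turn": 0},{"linear": [0.0096,0,-0.0048],"turn": 0},{"linear": [0.0096,0,-0.0048],"turn": 0},{"linear": [0,0,0],"turn": 0},{"linear": [0,0,0],"turn": 0},{"linear": [0,0,0],"turn": 0},{"linear": [0,0,0],"turn": 0}]'

```text
t: 20.02
tool_pos: [508.2, -3.8, 275.9]
tool_rot: [-3.142, -0.0, 1.679]
wrist_force: [-0.0, -1.2, 1.9]
grip_width: 15.8
gripper_force: 15.0
```

```bash
python3 go.py 515.4 -69 130 96; python3 pitch.py wrist scene; python3 -c "
from h import *
save(f('scene'),'s4')
i=cv2.imread('pics/s4.png')[110:270,160:360];cv2.imwrite('pics/s4c.png',cv2.resize(i,None,fx=4,fy=3.7))"
```

```text
t 20.025 pos [508.2  -3.8 275.9] rot [-3.142 -0.     1.679] w 15.8 F [-0.  -1.2  1.9] T [-0.26  0.06 -0.01]
linear mm now [-6.560e+01  1.000e-01  1.459e+02] after turn [-65.6   0.4 145.9] turn 0.0037
wrist 3232 pitch deg 56.2
ball0 0.8 tub [-49. -14.  30.]
bottle 0.91 tub [  5. -27. 148.]
bottle 0.69 tub [-46. -16.  31.]
scene 109 pitch deg 80.5
bottle 0.85 tub [ 14. -13. 139.]
bottle 0.69 tub [31. 32. 22.]
```

View pics/s4c.png

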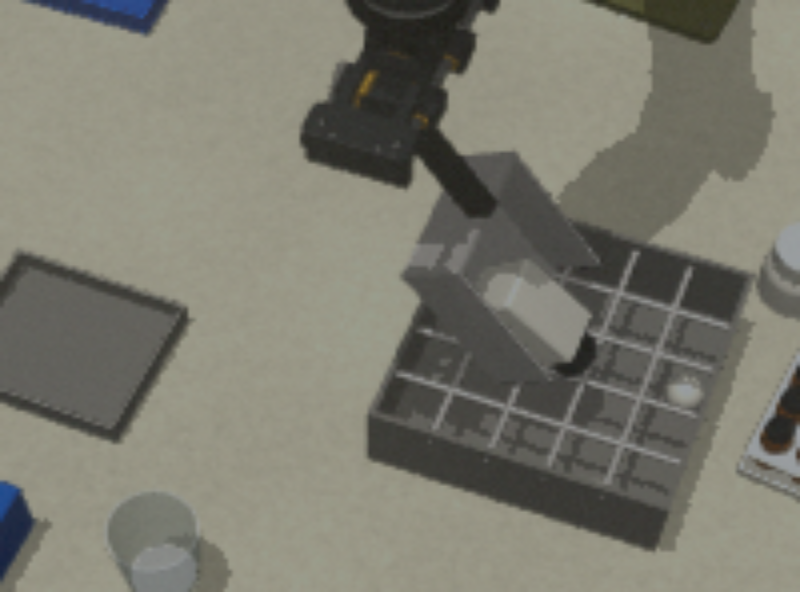

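The crop shows the scoop tilted about 56°, its mouth on the grid. The bottle has slid out so its cap stands on the grid at crop (575,355), and it leans on the scoop floor. It needs more room behind it to lie down, so I push gently forward first.

Request:
servo_tool --commands '[{"linear": [0.005,0,0],"turn": 0},{"linear": [0.006,0,0],"turn": 0},{"linear": [0.006,0,0],"turn": 0},{"linear": [0.006,0,0],"turn": 0},{"linear": [0.006,0,0],"turn": 0},{"linear": [0.006,0,0],"turn": 0},{"linear": [0.005,0,0],"turn": 0},{"linear": [0,0,0],"turn": 0}]'

```text
t: 21.38
tool_pos: [505.4, 34.5, 278.9]
tool_rot: [3.137, 0.002, 1.678]
wrist_force: [-1.6, -5.6, 21.3]
grip_width: 15.6
gripper_force: 15.0
```

```bash
python3 go.py 515.4 -69 130 96; python3 pitch.py wrist scene top
```

```text
t 21.375 pos [505.4  34.5 278.9] rot [3.137e+00 2.000e-03 1.678e+00] w 15.6 F [-1.6 -5.6 21.3] T [-1.24  0.9  -0.  ]
linear mm now [-103.9   -1.2  148.9] after turn [-104.    -0.9  148.9] turn 0.0028
wrist 2528 pitch deg 64.6
ball0 0.94 tub [88. 57. 29.]
ball0 0.52 tub [-46. -10.  32.]
scene 62 pitch deg 64.5
ball0 0.49 tub [-20. 101.  31.]
bottle 0.77 tub [ 13.  -7. 145.]
ball0 0.72 tub [ -8.   4. 125.]
ball0 0.58 tub [89. 60. 32.]
bottle 0.43 tub [ -6.   5. 127.]
```

Request:
servo_tool --commands '[{"linear": [-0.008,0,0],"turn": 0},{"linear": [-0.01,0,0],"turn": 0},{"linear": [-0.01,0,0],"turn": 0},{"linear": [-0.01,0,0],"turn": 0},{"linear": [-0.008,0,0],"turn": 0},{"linear": [-0.008,0,0],"turn": 0},{"linear": [-0.008,0,0],"turn": 0},{"linear": [-0.008,0,0],"turn": 0},{"linear": [0,0,0],"turn": 0}]'

```text
t: 22.95
tool_pos: [511.4, -34.7, 276.1]
tool_rot: [3.142, 0.001, 1.678]
wrist_force: [-0.3, -0.9, -0.1]
grip_width: 15.5
gripper_force: 15.0
```

```bash
python3 go.py 515.4 -69 130 96; python3 pitch.py wrist scene top
```

```text
t 22.95 pos [511.4 -34.7 276.1] rot [3.142e+00 1.000e-03 1.678e+00] w 15.5 F [-0.3 -0.9 -0.1] T [-0.42  0.1  -0.02]
linear mm now [-34.5   0.3 146.1] after turn [-34.5   0.4 146.1] turn 0.0028
wrist 2713 pitch deg 61.4
ball0 0.54 tub [-50. -23.  34.]
bottle 0.62 tub [ -2. -39. 147.]
scene 101 pitch deg 82.6
ball0 0.65 tub [-18. 104.  31.]
bottle 0.58 tub [  9. -15. 136.]
top 14 pitch deg 88.7
ball0 0.64 tub [ -8. -30. 145.]
ball0 0.63 tub [85. 59. 32.]
ball0 0.51 tub [-52. -22.  28.]
ball0 0.4 tub [-31.  93.  32.]
bottle 0.71 tub [ -9. -26. 142.]
```

```bash
python3 -c "
from h import *
save(f('scene'),'s5');save(f('wrist'),'w5')
i=cv2.imread('pics/s5.png')[110:270,200:360];w=cv2.imread('pics/w5.png')
cv2.imwrite('pics/s5c.png',np.hstack([cv2.resize(i,(400,400),interpolation=cv2.INTER_CUBIC),cv2.resize(w,(400,300))[:300].repeat(1,0) if 0 else cv2.copyMakeBorder(cv2.resize(w,(400,300)),0,100,0,0,0)]))"
```

```text
(no output)
```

View pics/s5c.png

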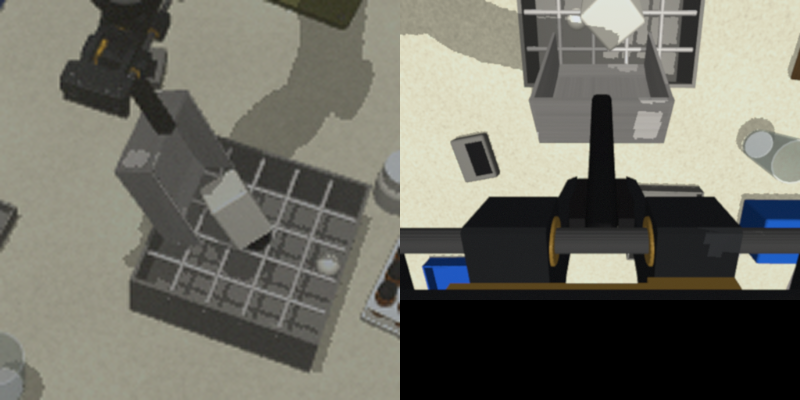

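The left crop shows the bottle leaning back against the scoop with its cap on the grid near (258,240), twisted a little. The scoop mouth is near the tub's rear wall. I continue withdrawing.

Request:
servo_tool --commands '[{"linear": [-0.007,0,0],"turn": 0},{"linear": [-0.007,0,0],"turn": 0},{"linear": [-0.007,0,0],"turn": 0},{"linear": [-0.007,0,-0.005],"turn": 0},{"linear": [0,0,-0.01],"turn": 0},{"linear": [0,0,0],"turn": 0}]'

```text
t: 24.25
tool_pos: [515.3, -61.7, 292.2]
tool_rot: [3.139, 0.001, 1.679]
wrist_force: [0.6, 0.3, -2.6]
grip_width: 16.1
gripper_force: 15.0
```

```bash
python3 go.py 515.4 -69 130 96
cat > bot.py <<'E'
from h import *
import sys
fw=np.array([np.cos(np.radians(96)),np.sin(np.radians(96))])
for cam in sys.argv[1:]:
    fr=f(cam);P=pts(fr);d=P-[508.5,131.3,0];tx=d[...,0]*fw[1]-d[...,1]*fw[0];ty=d[...,:2]@fw
    rs=[r for r in manip.trace("bottle",cam) if r["p"]>.3]
    for r in rs:
        m=r["region"]&(fr["depth"]>0)
        q=np.c_[tx[m],ty[m],P[...,2][m]]
        print(cam,round(r["p"],2),m.sum(),"tub lo",np.percentile(q,4,0).round(),"hi",np.percentile(q,96,0).round(),"med",np.median(q,0).round())
E
python3 bot.py scene wrist top
```

```text
t 24.25 pos [515.3 -61.7 292.2] rot [3.139e+00 1.000e-03 1.679e+00] w 16.1 F [ 0.6  0.3 -2.6] T [-0.14  0.07  0.01]
linear mm now [ -7.3  -0.6 162.2] after turn [ -7.3  -0.6 162.2] turn 0.0039
scene 0.7 522 tub lo [-21. -56.  79.] hi [ 31.  14. 158.] med [ 12. -19. 137.]
scene 0.54 1825 tub lo [ -69. -176.   98.] hi [ 50. -91. 281.] med [  -7. -137.  168.]
wrist 0.67 1143 tub lo [-24. -64. 132.] hi [ 18. -47. 144.] med [ -4. -53. 140.]
top 0.66 607 tub lo [-29. -62.  98.] hi [ 25.  11. 159.] med [ -4. -29. 142.]
```

Request:
servo_tool --commands '[{"linear": [-0.004,0,-0.01],"turn": 0},{"linear": [-0.01,0,-0.005],"turn": 0},{"linear": [-0.015,0,-0.005],"turn": 0},{"linear": [-0.015,0,0],"turn": 0},{"linear": [-0.015,0,0],"turn": 0},{"linear": [-0.01,0,0],"turn": 0},{"linear": [0,0,0],"turn": 0}]'

```text
t: 25.42
tool_pos: [521.8, -130.9, 310.8]
tool_rot: [-3.141, 0.0, 1.678]
wrist_force: [0.4, -0.1, -3.1]
grip_width: 16.4
gripper_force: 15.0
```

```bash
python3 go.py 515.4 -69 130 96; python3 bot.py scene wrist top; python3 pitch.py wrist;python3 -c "
from h import *
w=pts(f('wrist'))
save(f('scene'),'s6');save(f('top'),'t6')
i=cv2.imread('pics/s6.png')[110:270,200:360];w=cv2.imread('pics/t6.png')[120:280,140:300]
cv2.imwrite('pics/s6c.png',np.hstack([cv2.resize(i,(400,400),interpolation=cv2.INTER_CUBIC),cv2.resize(w,(400,400),interpolation=cv2.INTER_CUBIC)]))"
```

```text
t 25.425 pos [ 521.8 -130.9  310.8] rot [-3.141  0.     1.678] w 16.4 F [ 0.4 -0.1 -3.1] T [-0.2   0.03 -0.01]
linear mm now [ 62.3   0.3 180.8] after turn [6.230e+01 1.000e-01 1.808e+02] turn 0.0025
scene 0.71 570 tub lo [-22. -57.  74.] hi [ 30.  18. 158.] med [ 10. -18. 135.]
top 0.76 587 tub lo [-29. -61. 100.] hi [ 24.  10. 159.] med [ -5. -29. 143.]
wrist 2824 pitch deg 59.1
```

View pics/s6c.png

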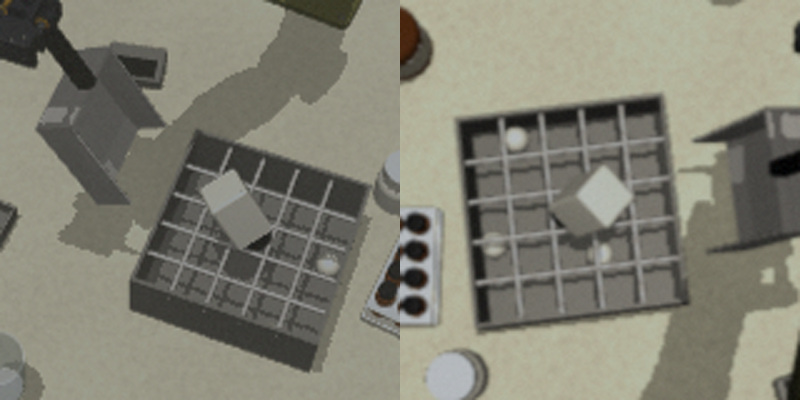

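The left crop shows the bottle on the grid, cap caught in an opening and leaning back, clear of the scoop. The right crop shows the balls under the grid at (515,138), (492,243) and (602,252). Now I return the scoop to the bench.

Request:
servo_tool --commands '[{"linear": [-0.0107,-0.0062,0.003],"turn": 0},{"linear": [-0.0107,-0.0062,0.008],"turn": 0},{"linear": [-0.0107,-0.0062,0.01],"turn": 0},{"linear": [-0.0107,-0.0062,0.01],"turn": 0},{"linear": [-0.0107,-0.0062,0.01],"turn": 0},{"linear": [-0.0107,-0.0062,0.01],"turn": 0},{"linear": [-0.0107,-0.0062,0.01],"turn": 0},{"linear": [-0.0107,-0.0062,0.01],"turn": 0},{"linear": [-0.0107,-0.0062,0.01],"turn": 0},{"linear": [-0.0107,-0.0062,0.008],"turn": 0},{"linear": [0,0,0],"turn": 0}]'

```text
t: 27.4
tool_pos: [470.9, -244.1, 221.3]
tool_rot: [-3.14, -0.0, 1.678]
wrist_force: [0.1, -0.4, -1.2]
grip_width: 16.0
gripper_force: 15.0
```

```bash
python3 go.py 471.5 -243.5 216 96; python3 pitch.py wrist
```

```text
t 27.4 pos [ 470.9 -244.1  221.3] rot [-3.14  -0.     1.678] w 16.0 F [ 0.1 -0.4 -1.2] T [-0.21  0.05 -0.02]
linear mm now [0.5 0.7 5.3] after turn [0.6 0.7 5.3] turn 0.0021
wrist 2814 pitch deg 59.4
```

Request:
servo_tool --commands '[{"linear": [-0.016,0,0.0125],"turn": 0},{"linear": [-0.0193,0,0.0096],"turn": 0},{"linear": [-0.0184,0,0.0113],"turn": 0},{"linear": [-0.0173,0,0.0129],"turn": 0},{"linear": [-0.0162,0,0.0143],"turn": 0},{"linear": [-0.0148,0,0.0157],"turn": 0},{"linear": [-0.0135,0,0.0169],"turn": 0},{"linear": [-0.0118,0,0.018],"turn": 0},{"linear": [0,0,0],"turn": 0}]'

```text
t: 28.68
tool_pos: [484.6, -369.4, 108.6]
tool_rot: [-3.139, -0.003, 1.679]
wrist_force: [-0.2, -1.1, -0.3]
grip_width: 15.7
gripper_force: 15.0
```

```bash
python3 go.py 488 -402 28 96; python3 pitch.py wrist
```

```text
t 28.675 pos [ 484.6 -369.4  108.6] rot [-3.139e+00 -3.000e-03  1.679e+00] w 15.7 F [-0.2 -1.1 -0.3] T [-0.27 -0.02 -0.02]
linear mm now [-32.7  -0.1  80.6] after turn [-32.7  -0.   80.6] turn 0.003
wrist 4773 pitch deg 21.8
```

Request:
servo_tool --commands '[{"linear": [-0.0105,0,0.019],"turn": 0},{"linear": [-0.009,0,0.0198],"turn": 0},{"linear": [-0.007,0,0.0205],"turn": 0},{"linear": [-0.005,0,0.018],"turn": 0},{"linear": [0,0,0.0025],"turn": 0},{"linear": [0,0,0],"turn": 0},{"linear": [0,0,0],"turn": 0}]'

```text
t: 29.7
tool_pos: [489.5, -400.5, 31.6]
tool_rot: [3.141, 0.0, 1.68]
wrist_force: [0.1, 0.8, -1.7]
grip_width: 15.7
gripper_force: 15.0
```

```bash
python3 go.py 488 -402 28 96; python3 pitch.py wrist
```

```text
t 29.7 pos [ 489.5 -400.5   31.6] rot [3.141 0.    1.68 ] w 15.7 F [ 0.1  0.8 -1.7] T [0.11 0.15 0.02]
linear mm now [-1.3 -1.6  3.6] after turn [-1.3 -1.6  3.6] turn 0.005
wrist 6100 pitch deg 1.1
ball0 0.33 tub [ -73. -434.   49.]
```

Request:
servo_tool --commands '[{"linear": [0,0,0.002],"turn": 0},{"linear": [0,0,0.0015],"turn": 0},{"linear": [0,0,0],"turn": 0}]'

```text
t: 30.22
tool_pos: [489.5, -401.4, 27.9]
tool_rot: [3.141, 0.001, 1.679]
wrist_force: [0.5, -1.0, 2.8]
grip_width: 15.7
gripper_force: 15.0
```

Request:
servo_tool --commands '[{"linear": [0,0,0],"turn": 0},{"linear": [0,0,0],"turn": 0},{"linear": [0,0,0],"turn": 0},{"linear": [0,0,-0.03],"turn": 0},{"linear": [0,0,-0.05],"turn": 0},{"linear": [0,0,-0.06],"turn": 0},{"linear": [0,0,-0.06],"turn": 0}]' --jaw 0.05

```text
t: 31.1
tool_pos: [488.9, -400.5, 229.2]
tool_rot: [-3.141, -0.0, 1.68]
wrist_force: [1.4, -0.3, -0.3]
grip_width: 50.2
gripper_force: 0.0
```

```bash
python3 go.py 510 100 240 96
cat > fit.py <<'E'
from h import *
for cam in ["top","scene"]:
    fr=f(cam);P=pts(fr);d=fr["depth"]
    X,Y,Z=P[...,0],P[...,1],P[...,2]
    m=(abs(X-508.5)<85)&(abs(Y-110)<85)&(Z>80)&(Z<180)
    q=P[m]; c=fr["img"][m]; hi=q[q[:,2].argmax()]; print(cam,len(q),"highest",hi.round(),"black",q[c.max(1)<60].mean(0).round() if (c.max(1)<60).any() else None)
    rng=np.random.default_rng(0); rem=q
    for k in range(3):
        best=None
        if len(rem)<25: break
        for _ in range(800):
            a=rem[rng.choice(len(rem),3,False)]; n=np.cross(a[1]-a[0],a[2]-a[0]); L=np.linalg.norm(n)
            if L<50: continue
            n/=L; i=abs((rem-a[0])@n)<2.0
            if best is None or i.sum()>best[0]: best=(i.sum(),n,i)
        i=best[2]; s=rem[i]; ce=s.mean(0); n=np.linalg.svd(s-ce)[2][2]; n*=np.sign(n[2])
        print("  plane",len(s),"n",n.round(2),"ctr",ce.round(1),"zrange",s[:,2].min().round(),s[:,2].max().round()); rem=rem[~i]
E
python3 fit.py
```

```text
t 31.1 pos [ 488.9 -400.5  229.2] rot [-3.141 -0.     1.68 ] w 50.2 F [ 1.4 -0.3 -0.3] T [-0.06 -0.03 -0.02]
linear mm now [495.2  75.5 -10.8] after turn [495.6  73.3 -10.8] turn 0.0044
top 619 highest [511. 112. 167.] black [497. 147.  80.]
  plane 214 n [-0.73  0.56  0.39] ctr [493.5 117.3 128.9] zrange 88.0 167.0
  plane 172 n [-0.   -0.51  0.86] ctr [512.2  86.3 146.9] zrange 132.0 163.0
  plane 95 n [0.68 0.64 0.36] ctr [526.1 120.4 127.3] zrange 92.0 159.0
scene 542 highest [508. 116. 165.] black [518. 146.  83.]
  plane 220 n [0.67 0.65 0.36] ctr [526.1 123.9 123.6] zrange 87.0 164.0
  plane 125 n [ 0.1  -0.53  0.84] ctr [512.2  89.9 147.4] zrange 132.0 165.0
  plane 60 n [0.7  0.62 0.34] ctr [524.6 118.9 124.2] zrange 80.0 160.0
```

Request:
servo_tool --commands '[{"linear": [0.04,0.0075,0],"turn": 0},{"linear": [0.053,0.0075,0],"turn": 0},{"linear": [0.053,0.0075,0],"turn": 0},{"linear": [0.053,0.0075,0],"turn": 0},{"linear": [0.053,0.0075,0],"turn": 0},{"linear": [0.053,0.0075,0],"turn": 0},{"linear": [0.053,0.0075,0],"turn": 0},{"linear": [0.053,0.0075,0],"turn": 0},{"linear": [0.053,0.0075,0],"turn": 0},{"linear": [0.053,0.0075,0],"turn": 0},{"linear": [0.03,0.006,0],"turn": 0},{"linear": [0,0,0],"turn": 0}]' --jaw 0

```text
t: 32.7
tool_pos: [509.6, 154.9, 226.8]
tool_rot: [-3.141, -0.001, 1.685]
wrist_force: [0.2, -1.2, -0.4]
grip_width: 0.6
gripper_force: 0.0
```

```bash
python3 go.py 511 150 149 96
```

```text
t 32.7 pos [509.6 154.9 226.8] rot [-3.141e+00 -1.000e-03  1.685e+00] w 0.6 F [ 0.2 -1.2 -0.4] T [-0.08  0.1   0.01]
linear mm now [-5.   0.8 77.8] after turn [-5.   0.9 77.8] turn 0.0099
```

Request:
servo_tool --commands '[{"linear": [0,0,0.04],"turn": 0},{"linear": [0,0,0.038],"turn": 0},{"linear": [-0.012,0,0],"turn": 0},{"linear": [-0.012,0,0],"turn": 0},{"linear": [-0.012,0,0],"turn": 0},{"linear": [-0.012,0,0],"turn": 0},{"linear": [-0.012,0,0],"turn": 0},{"linear": [-0.012,0,0],"turn": 0},{"linear": [0,0,0],"turn": 0}]'

```text
t: 33.83
tool_pos: [518.2, 78.8, 149.6]
tool_rot: [3.141, 0.0, 1.678]
wrist_force: [0.3, -0.1, -0.4]
grip_width: 0.6
gripper_force: 0.0
```

```bash
python3 go.py 511 150 149 96; python3 fit.py
```

```text
t 33.825 pos [518.2  78.8 149.6] rot [3.141 0.    1.678] w 0.6 F [ 0.3 -0.1 -0.4] T [-0.05  0.04 -0.03]
linear mm now [71.5  0.4  0.6] after turn [71.5  0.3  0.6] turn 0.0023
top 72 highest [539.  38. 125.] black None
  plane 45 n [ 0.2  -0.89  0.41] ctr [553.   33.7 112.3] zrange 80.0 125.0
  plane 20 n [ 0.2  -0.98  0.04] ctr [536.3  37.5 115. ] zrange 90.0 124.0
scene 416 highest [536.  78. 177.] black [535. 124. 107.]
  plane 158 n [0.98 0.2  0.02] ctr [563.9  77.6 100.7] zrange 80.0 126.0
  plane 79 n [-0.25 -0.01  0.97] ctr [544.2  96.7 116.7] zrange 108.0 124.0
  plane 54 n [0.88 0.36 0.32] ctr [549.8 106.5 106.5] zrange 84.0 177.0
```

Request:
servo_tool --commands '[{"linear": [0,0,-0.05],"turn": 0},{"linear": [0,0,-0.05],"turn": 0},{"linear": [-0.06,0,0],"turn": 0},{"linear": [-0.06,0,0],"turn": 0},{"linear": [0,0,0],"turn": 0}]' --jaw 0.08

```text
t: 34.55
tool_pos: [531.1, -44.9, 249.7]
tool_rot: [3.141, 0.003, 1.671]
wrist_force: [0.8, 0.3, -0.6]
grip_width: 48.4
gripper_force: 0.0
```

```bash
sed -i 's/<85)&(abs(Y-110)<85)/<105)\&(abs(Y-115)<100)/' fit.py; python3 fit.py; python3 -c "
from h import *
fr=f('top');P=pts(fr);X,Y,Z=P[...,0],P[...,1],P[...,2]
m=(abs(X-525)<90)&(abs(Y-100)<95)&(Z>92)&(Z<135);q=P[m];print(cv2.minAreaRect(q[:,:2].astype(np.float32)))
t=m&(Z>113);print(cv2.minAreaRect(P[t][:,:2].astype(np.float32)),np.median(Z[t]),Z[t].max()); k=m&(fr['img'].max(-1)<60);print('cap',k.sum(),P[k].mean(0).round())
w=f('wrist');save(w,'w7');save(fr,'t7')
i=cv2.imread('pics/t7.png')[120:280,140:300];w=cv2.imread('pics/w7.png')
cv2.imwrite('pics/t7c.png',np.hstack([cv2.resize(i,(380,380),interpolation=cv2.INTER_CUBIC),cv2.copyMakeBorder(cv2.resize(w,(400,300)),0,80,0,0,0)]))"; python3 go.py 530 90 150 96
```

```text
top 769 highest [526.  79. 128.] black [527. 120. 109.]
  plane 316 n [-0.01  0.02  1.  ] ctr [540.4  69.6 118.8] zrange 116.0 121.0
  plane 135 n [-0.05  0.03  1.  ] ctr [537.4  85.7 114.7] zrange 111.0 117.0
  plane 121 n [-0.01  0.01  1.  ] ctr [537.   74.4 122.1] zrange 120.0 124.0
scene 680 highest [547.  48. 126.] black [535. 124. 107.]
  plane 205 n [-0.04 -0.02  1.  ] ctr [541.6  73.8 118.1] zrange 115.0 121.0
  plane 142 n [0.98 0.21 0.05] ctr [563.5  79.   99.9] zrange 80.0 124.0
  plane 106 n [-0.05 -0.01  1.  ] ctr [538.   75.3 121.3] zrange 119.0 124.0
((538.0165405273438, 81.28694152832031), (50.75102996826172, 99.70048522949219), 13.072157859802246)
((537.83203125, 80.67965698242188), (49.92059326171875, 98.69551086425781), 12.728233337402344) 119.05634002111947 130.4731415168594
cap 102 [527. 120. 109.]
t 34.75 pos [531.  -36.8 249.3] rot [-3.141e+00 -2.000e-03  1.683e+00] w 64.3 F [-0.2  0.2 -0.5] T [-0.06 -0.02 -0.03]
linear mm now [126.1  13.2  99.3] after turn [126.2  12.2  99.3] turn 0.0076
```

View pics/t7c.png

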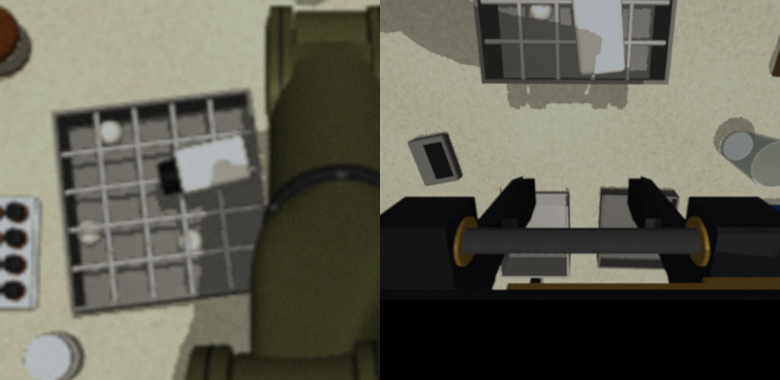

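The left crop shows the bottle lying flat on the grid, body at (210,163) and cap at (170,178). That agrees with the fit: centre (538,81), yaw 103°, top 120 mm.

Request:
servo_tool --commands '[{"linear": [0.05,0,0],"turn": 0},{"linear": [0.05,0,0.05],"turn": 0},{"linear": [0,0,0],"turn": -0.119},{"linear": [0,0,0],"turn": 0},{"linear": [0,0,0],"turn": 0}]' --jaw 0.088

```text
t: 35.38
tool_pos: [521.1, 54.9, 205.7]
tool_rot: [3.141, -0.0, 1.797]
wrist_force: [-0.5, -0.3, 0.0]
grip_width: 88.2
gripper_force: 0.0
```

```bash
python3 go.py 539.8 73.2 85 103; sleep 0; python3 go.py 539.8 73.2 85 103|tail -1
```

```text
t 35.375 pos [521.1  54.9 205.7] rot [ 3.141 -0.     1.797] w 88.2 F [-0.5 -0.3  0. ] T [-0.06  0.05 -0.01]
linear mm now [ 13.7  22.3 120.7] after turn [ 13.7  22.4 120.7] turn -0.0003
linear mm now [ 13.7  22.3 120.7] after turn [ 13.7  22.4 120.7] turn -0.0003
```

Request:
servo_tool --commands '[{"linear": [0.0137,0.0223,0],"turn": 0},{"linear": [0,0,0.03],"turn": 0},{"linear": [0,0,0.03],"turn": 0},{"linear": [0,0,0],"turn": 0},{"linear": [0,0,0],"turn": 0}]'

```text
t: 36.0
tool_pos: [540.3, 72.7, 146.4]
tool_rot: [3.14, 0.0, 1.798]
wrist_force: [-0.5, 0.2, 0.1]
grip_width: 88.0
gripper_force: 0.0
```

```bash
python3 go.py 539.8 73.2 85 103; python3 -c "
from h import *
o=manip.get_obs();fr=f('wrist');P=pts(fr);r=P[...,:2]-np.array(o['tool_pos'])[:2];y=o['tool_rot'][2];a=r@[np.cos(y),np.sin(y)];b=r@[np.sin(y),-np.cos(y)]
m=(abs(P[...,2]-119)<5)&(a>12)&(a<34)&(abs(b)<42)&(fr['img'].min(-1)>90);print(m.sum(),'b',np.percentile(b[m],[3,97]))"
```

```text
t 36.0 pos [540.3  72.7 146.4] rot [3.14  0.    1.798] w 88.0 F [-0.5  0.2  0.1] T [-0.07  0.07 -0.01]
linear mm now [ 0.6 -0.4 61.4] after turn [ 0.6 -0.4 61.4] turn -0.0001
3167 b [-25.71089866  20.4291567 ]
```

Request:
servo_tool --commands '[{"linear": [0,-0.001,0.02],"turn": 0},{"linear": [0,0,0.02],"turn": 0},{"linear": [0,0,0.02],"turn": 0},{"linear": [0,0,0],"turn": 0}]'

```text
t: 36.55
tool_pos: [538.5, 72.6, 85.4]
tool_rot: [-3.141, -0.0, 1.798]
wrist_force: [-0.8, -0.4, 0.1]
grip_width: 88.1
gripper_force: 0.0
```

Request:
servo_tool --commands '[{"linear": [0,0,0],"turn": 0},{"linear": [0,0,0],"turn": 0},{"linear": [0,0,0],"turn": 0},{"linear": [0,0,0],"turn": 0},{"linear": [0,0,0],"turn": 0},{"linear": [0,0,-0.02],"turn": 0},{"linear": [0,0,-0.04],"turn": 0},{"linear": [0,0,-0.04],"turn": 0},{"linear": [0,0,0],"turn": 0.07},{"linear": [0,0,0],"turn": 0.073},{"linear": [0,0,0],"turn": 0}]' --jaw 0 --squeeze 20

```text
t: 37.92
tool_pos: [538.2, 72.7, 185.2]
tool_rot: [-3.141, 0.0, 1.657]
wrist_force: [0.3, 0.1, -1.4]
grip_width: 49.8
gripper_force: 20.0
```

```bash
python3 go.py 653 -237 185 94.8
```

```text
t 37.925 pos [538.2  72.7 185.2] rot [-3.141  0.     1.657] w 49.8 F [ 0.3  0.1 -1.4] T [-0.06  0.    0.06]
linear mm now [-3.184e+02  8.780e+01  2.000e-01] after turn [-3.182e+02  8.850e+01  2.000e-01] turn 0.0021
```

Request:
servo_tool --commands '[{"linear": [-0.028,0.0088,0],"turn": 0.002},{"linear": [-0.035,0.0098,0],"turn": 0},{"linear": [-0.037,0.0098,0],"turn": 0},{"linear": [-0.037,0.0098,0],"turn": 0},{"linear": [-0.037,0.0098,0],"turn": 0},{"linear": [-0.037,0.0098,0],"turn": 0},{"linear": [-0.037,0.0098,0],"turn": 0},{"linear": [-0.037,0.0098,0],"turn": 0},{"linear": [-0.033,0.0098,0.03],"turn": 0},{"linear": [0,0,0.03],"turn": 0},{"linear": [0,0,0],"turn": 0},{"linear": [0,0,0],"turn": 0}]'

```text
t: 39.42
tool_pos: [652.4, -236.3, 126.1]
tool_rot: [3.141, -0.0, 1.655]
wrist_force: [0.5, -0.2, -0.4]
grip_width: 49.7
gripper_force: 20.0
```

```bash
python3 go.py 653 -237 20 94.8; python3 -c "
from h import *
fr=f('wrist');P=pts(fr);X,Y,Z=P[...,0],P[...,1],P[...,2]
m=(abs(X-652)<90)&(abs(Y+229)<95)&(Z>85)&(Z<112)&(fr['img'].min(-1)>90);print(m.sum(),P[m].mean(0).round(),np.percentile(Z[m],[5,95]))"
```

```text
t 39.425 pos [ 652.4 -236.3  126.1] rot [ 3.141 -0.     1.655] w 49.7 F [ 0.5 -0.2 -0.4] T [-0.04  0.03 -0.06]
linear mm now [ -0.7   0.5 106.1] after turn [ -0.7   0.5 106.1] turn 0.0006<string>:4: RuntimeWarning: Mean of empty slice.
  ret = um.true_divide(
Traceback (most recent call last):
IndexError: index -1 is out of bounds for axis 0 with size 0
```

Request:
servo_tool --commands '[{"linear": [0,0,0.03],"turn": 0},{"linear": [0,0,0.03],"turn": 0},{"linear": [0,0,0.025],"turn": 0},{"linear": [0,0,0.013],"turn": 0},{"linear": [0,0,0.007],"turn": 0},{"linear": [0,0,0.001],"turn": 0},{"linear": [0,0,0],"turn": 0},{"linear": [0,0,0],"turn": 0}]'

```text
t: 40.48
tool_pos: [652.4, -237.1, 20.1]
tool_rot: [3.14, 0.0, 1.654]
wrist_force: [-0.2, -0.1, -1.4]
grip_width: 49.9
gripper_force: 20.0
```

Request:
servo_tool --commands '[{"linear": [0,0,0],"turn": 0},{"linear": [0,0,0],"turn": 0},{"linear": [0,0,0],"turn": 0},{"linear": [0,0,-0.02],"turn": 0},{"linear": [0,0,-0.04],"turn": 0},{"linear": [0,0,-0.06],"turn": 0},{"linear": [0,0,-0.06],"turn": 0},{"linear": [0.05,0,0],"turn": 0},{"linear": [0.06,0,0],"turn": 0},{"linear": [0.06,0,0],"turn": 0},{"linear": [0.06,0,0],"turn": 0},{"linear": [0,0,0],"turn": 0}]' --jaw 0.064

```text
t: 41.98
tool_pos: [632.6, 0.9, 200.8]
tool_rot: [3.14, -0.006, 1.665]
wrist_force: [-0.5, -0.0, -0.3]
grip_width: 64.2
gripper_force: 0.0
```

```bash
python3 -c "
from h import *
print(manip.get_obs()['t'],manip.get_obs()['tool_pos'])
fr=f('top');P=pts(fr);X,Y,Z=P[...,0],P[...,1],P[...,2]
m=(abs(X-652)<75)&(abs(Y+229)<85)&(Z>38)&(Z<75);print('bottle',m.sum(),cv2.minAreaRect(P[m][:,:2].astype(np.float32)),np.percentile(Z[m],[5,50,95]))
c=m&(fr['img'].max(-1)<60);print('cap',P[c].mean(0))
m=(abs(X-470)<90)&(Y>-330)&(Y<-140)&(Z>40)&(Z<62);print('scoop',m.sum(),cv2.minAreaRect(P[m][:,:2].astype(np.float32)));q=P[m];A=np.c_[q[:,:2]-q[:,:2].mean(0),np.ones(len(q))];print(np.linalg.lstsq(A,q[:,2],rcond=None)[0])
for n in ['ball0','beaker','reagent','jar']:
  for r in manip.search_frame(n,'top'):
    if r['p']>.35: print(n,round(r['p'],2),np.round(r['xyz']))
save(fr,'t9')"
```

```text
41.975 [632.59728323   0.91312307 200.78748628]
bottle 597 ((654.3814697265625, -227.22946166992188), (51.05995559692383, 99.3626480102539), 3.4382176399230957) [42.30755134 52.64846843 57.59217483]
cap [ 649.85150014 -187.51702175   45.24959852]
scoop 289 ((476.20086669921875, -254.0102081298828), (120.34471130371094, 151.0629119873047), 6.0289106369018555)
[-2.89888948e-03 -1.47905417e-02  4.93613379e+01]
ball0 0.56 [469. 221.  33.]
beaker 0.65 [804. -80.  66.]
reagent 0.77 [688. 326.  89.]
jar 0.63 [327. 255.  65.]
```

View pics/t9.png

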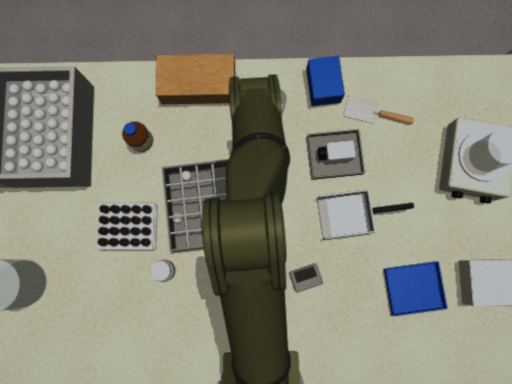

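The picture shows the bottle flat in the grey tray at (340,152). The scoop stands flat at (347,215), and two balls are visible under the grid at (186,175) and (177,218); the arm hides the third. Nothing else has moved.

```bash
python3 -c "
from station import manip; print(manip.hand_in())"
```

```text
the job is handed in; nothing more can be done
None
```

The job is handed in, with no verdict returned: the three balls dropped through the grid into the tub (the arm hid one in the last picture), the bottle lies flat in the grey tray, the scoop stands flat on the bench, and no bystander was disturbed.

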